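# Set the adjuster nut and close the cam lever on a yeast pot

### The job

The cam clamp on the lid of the steel yeast pot is too loose: turn its adjuster nut clockwise until the cam lever, swung over by hand, first meets firm resistance about halfway through its swing, then press the lever all the way down so that it stays closed. Feel for it: never force the lever or overtighten the clamp, and leave the bottle, can, bowl and brush standing where they are.

Things in the scene. Friction and masses are not known exactly. Their poses are not given: they have to be found in the camera images.
- pot: Fixed round steel pot, 176 mm across, 97 mm high with lid. Origin: centre of its underside, z up. A strap lies over the lid along the pot's y axis, held down by the adjuster nut at its -y end and by the cam lever, between two upright cheeks (top 172 mm above the bench, 44 mm over their outsides), at its +y end.
- strap: Dark steel strap 232 x 26 x 12 mm, top 118 mm above the bench; origin on its underside over the lid's centre, y along it. Each rad of nut clockwise rocks its other end, with the springy shoe (block 24 x 30 mm) on it, 2.0 mm up towards the cam. The hidden packing under the shoe varies by some 5 mm, so the right nut angle must be found by feel.
- nut (a joint): Angle of the adjuster nut (rad), 0 to 7 (stops); grows as it is turned clockwise seen from above, which tightens. Starts near 0, too loose; 1 to 4 rad more are needed. It takes about 0.55 N m to turn and stays where it is left.
- nut_grip (a point): Grip point of the adjuster nut: on its vertical axis, 98 mm from the pot's axis towards the pot's -y, 146 mm above the bench. The grip is an upright flat bar 56 mm long (along this point's x, which is the pot's x at nut angle 0 and turns with the nut), 13 mm thick (y), from 123 to 157 mm above the bench; fingers have free room on both sides.
- lever (a joint): Lever angle (rad): 0 open, upright; swings inward about the pot's x; 1.55 closed, level (stop). A weak spring (1 N or less) swings it back up if let go before 1.3. Past the bite (cam meets shoe) the force at the tip climbs by 1.5 to 3 N within 0.1 rad, then to some 6 N; a late bite (past 1) is weaker. Cam drop = 12 mm x cos(1.45 - angle). Far too loose: no bite. Aim: bite at 0.78.
- handle: The cam lever, steel: flat bar 16 mm wide (along the pivot), 8 mm thick, with a round end, reaching 94 mm from the pivot; round cam roller (40 mm) at its foot. Origin: on the pivot axis, 159 mm above the bench, 98 mm from the pot's axis towards its +y. z runs along the bar to the tip, x along the pivot; push its +y face (outer side when open, top when closed).
- lever_tip (a point): Point to push: middle of the bar's +y face, 75 mm from the pivot; upright it is 234 mm above the bench.
- bottle: Bystander: amber glass bottle, 76 mm across, 230 mm high; origin under its centre.
- can: Bystander: aluminium can, 66 mm across, 120 mm high; origin under its centre.
- capbowl: Bystander: steel bowl, 110 mm across, 45 mm high; origin under its centre.
- brush: Bystander: cleaning brush lying on the bench; origin under its middle.

How it is judged (in metres and radians):
On the way:
1. the lever, swung over, is loaded by the cam in the middle part of its swing (0.55 to 1.0 rad) (contact force between handle and strap above 5 N and value of joint lever between 0.55 and 1 rad), for 0.02 s.
At the end, for the whole second after the job is handed in: the lever lies closed (over 1.45 rad) and at rest by itself, and the cam presses on the strap with 65 to 175 N, which is what a bite at about 0.62 to 0.94 rad of the 1.55 rad swing gives (value of joint lever above 1.45 rad and contact force between handle and strap between 65 and 175 N and velocity of joint lever below 0.05 rad/s); the robot touches nothing.
It fails at once if the clamp is overtightened: the cam presses on the strap with more than 200 N (contact force between handle and strap above 200 N).
It fails at once if the lever is forced: pushed with more than 30 N (contact force between any of the fingers, the arm and handle above 30 N).
It fails at once if a bystander is knocked over or shifted more than 30 mm (distance of any of bottle, can, capbowl, brush from where it was at the start of the episode above 0.03 m).
It also fails if it takes over 72 s, if anything falls off the work surface, if the arm or the gripper's body presses on something with over 40 N, if the wrist force passes 120 N, or if a joint passes its speed limit or range.

### The arm

A 6-joint arm with a two-finger parallel gripper is mounted at the origin on the work surface. World frame = base frame: x ahead of the robot, y to its left, z up, the work surface at z = 0. Lengths are in m, angles in degrees, forces in N, time in s.
With the tool pointing down it reaches from about 0.35 to 0.85 m from the base axis. Payload 8.1 kg.
Tool frame: the origin (TCP) lies midway between the tips of the shut fingers; the grasp point (between the pads) lies env.grip_point_offset behind it (env.grip_point_offset is the distance from the TCP to the grasp point, in m); z points along the fingers, y is the line along which they close (so a half turn about z gives the same grasp; the last joint's range is limited). The gripper opens to 85 mm and grips with 20 to 120 N. Pads are 22 mm wide; open, the fingers measure 114 mm over their backs; the gripper's body (76 mm by 85 mm) begins 54 mm behind the grasp point. The pads swing forward as they close: fully open they stand 13 mm farther back than shut.
Start: joints at [-80.638, 7.471, 85.268, -0, 87.261, -4.893], TCP at [0.148, -0.582, 0.231] pointing down, gripper open.
Joint ranges: [-169.43, 169.43], [-51.17, 129.36], [1.28, 143.12], [-76.62, 256.62], [0, 156.53], [-152.29, 152.29]. Speed limits (degrees/s): [136.94, 136.94, 159.86, 180, 180, 180].

### API

Orientations are given as a 3x3 rotation matrix whose columns are the frame's x, y, z axes.
In Python, from station import env, vision, workorder gives the robot as it stands.
- The arm moves only by the shell command python3 -m pendant 'ROWS'. ROWS is JSON, a list that holds one entry, the list of rows, each a list of 7 numbers: the shift along the tool's x, y, z normalised to -1 to 1, where 1 is 100 cm, then the turn, a rotation vector about the tool's x, y, z normalised to -1 to 1, where 1 is 0.5 rad, then the finger opening in mm, from 0 to 85.4. A call has exactly 10 rows; each row is the pose to reach, as a shift and turn from the pose commanded when the call began, along the tool's axes at that moment; what a row does not reach only later rows make up. A row lasts 1/12 s, in which the tool goes at most 41.7 mm and 7.16 degrees, less where a joint would pass 70% of its speed; a pose out of reach is approached as far as the arm can. A call with a number of a shift or a turn outside -1 to 1 is refused whole. A call with a gripper value outside its range is refused whole. The fingers move at their own pace and stop on an object; the grip force is fixed at half the most. Time passes only in rows, so rows that repeat a pose let the fingers close, or fill a call up. It gives the time, the measured TCP pose, the force, the opening and the grip force at its end, in the units of the state.
- env.state(): the state, without advancing time (a new reading comes with each control period).
- vision.capture(name): name is "scene" or "top" or "wrist"; returns a dict with "color" (384x512x3 uint8, red, green, blue), "fovy" (degrees; the focal length in pixels is half the picture's height over the tangent of half this angle, whatever the lens; pixels are square), "cx", "cy" (the principal point, pixels), "k1" (the pictures are not rectified: a ray, as slopes to the right and down, at radius r is drawn at 1 + k1 r^2 times it, then the intrinsics apply), "extrinsics" (4x4, takes a point from camera to world coordinates). Camera axes: x right, y down, z forward; pixel columns grow to the right and rows downward; lengths in m; the calibration is good to about 2 mm. A picture is of the moment at which its call begins. There is no depth.
- workorder.close_job(): hands the job in; it is judged then, once.
The state is a dict: "time": time; "q": joint angles; "dq": joint speeds; "joint_efforts": joint torques, N m; "ee_pos": TCP position; "tcp_rot": TCP orientation; "wrist_force": force on the tool from outside, world axes, zero at the start; "ft_torque": the same for the moment, N m; "gripper_width": finger opening in m; "grip_force": force on a finger pad.
Only numpy, scipy, OpenCV 4.12 (cv2) and the standard library are available. Lean on these libraries where they do the work, as an engineer would, in place of code of your own. Each camera call takes 0.05 s, during which the arm holds its last target. There are 200 camera calls.

## Working session

There is one attempt and no reset: what is moved stays moved. The work goes in short steps, Python scripts to look and compute and a shell command to move; the robot and the scene stay as the last step left them, time stands still between calls to the robot, and variables do not carry over. Pictures are saved under pics/ and viewed, at most 10 in all, crops included, and the job is handed in when it is done.

```bash
mkdir -p pics; ls
cat > h.py <<'E'
import numpy as np, cv2
from station import env, vision, workorder
def cap(n,f):
    c=vision.capture(n); np.savez('pics/'+f+'.npz',**{k:c[k] for k in c}); cv2.imwrite('pics/'+f+'.png',c['color'][:,:,::-1]); return c
def load(f): return np.load('pics/'+f+'.npz')
def K(c):
    f=192/np.tan(np.radians(float(c['fovy']))/2); return np.array([[f,0,float(c['cx'])],[0,f,float(c['cy'])],[0,0,1]])
def ray(c,u,v):
    p=cv2.undistortPoints(np.array([[[u,v]]],float),K(c),np.array([float(c['k1']),0,0,0]))[0,0]
    E=c['extrinsics']; return E[:3,3],E[:3,:3]@np.array([p[0],p[1],1])
def atz(c,u,v,z):
    o,d=ray(c,u,v); return o+d*(z-o[2])/d[2]
def proj(c,P):
    E=c['extrinsics']; q=E[:3,:3].T@(np.array(P,float)-E[:3,3])
    x=q[:2]/q[2]; x=x*(1+float(c['k1'])*(x@x)); return K(c)[0,0]*x+[float(c['cx']),float(c['cy'])]
E
python3 -c "
from h import *
a=cap('scene','s0');b=cap('top','t0')
print(env.state(),env.grip_point_offset)
cv2.imwrite('pics/both.png',cv2.resize(np.hstack([a['color'],b['color']])[:,:,::-1],(800,300)))
"
```

```text
pics
{'time': 0.1, 'q': array([-8.06384613e+01,  7.51144016e+00,  8.53251644e+01, -1.29106953e-05,
        8.72612981e+01, -4.89368377e+00]), 'dq': array([-0.01932064, -0.04757615, -0.22042828, -0.0340262 , -0.00877356,
        0.02463236]), 'joint_efforts': array([ 2.64830793e-03, -5.70948565e+01, -5.01941335e+01, -5.21201787e-05,
        8.06678989e-03,  6.58590648e-05]), 'ee_pos': array([ 0.14767709, -0.58101695,  0.2303221 ]), 'tcp_rot': array([[ 9.69208487e-01,  2.46241410e-01, -2.78169380e-04],
       [ 2.46241524e-01, -9.69207031e-01,  1.68592986e-03],
       [ 1.45542026e-04, -1.70251438e-03, -9.99998540e-01]]), 'wrist_force': array([ 0.38433809, -0.19517178, -0.72629197]), 'ft_torque': array([ 0.05876629,  0.03840162, -0.03483249]), 'grip_force': 0.0, 'gripper_width': 0.08574764432493419} 0.0187
```

View pics/t0.png

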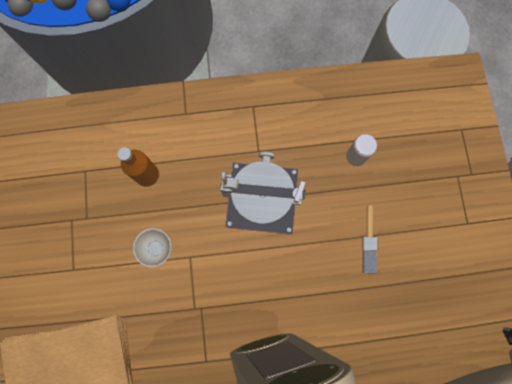

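View pics/s0.png

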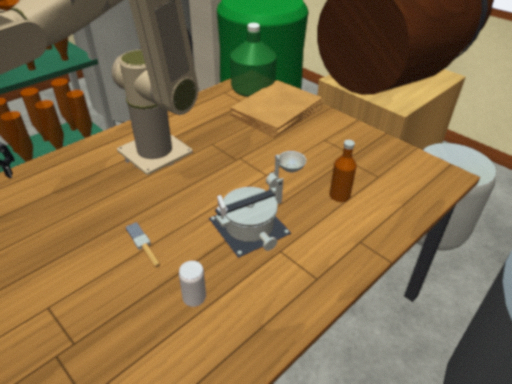

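The top view shows the pot at about (263,192), with the strap running roughly left to right. The fixture's left end is near (229,183) and its right end near (300,190). The bottle is at (133,162), the can at (363,148), the bowl at (152,247) and the brush at (370,240). I'll enlarge the pot in both views.

```bash
python3 -c "
from h import *
a=load('s0');b=load('t0')
A=cv2.resize(a['color'][145:255,200:300],None,fx=4,fy=4,interpolation=3)
B=cv2.resize(b['color'][145:240,212:312],None,fx=4,fy=4,interpolation=3)
A=A[:440,:400];B=cv2.copyMakeBorder(B,0,60,0,0,0)
cv2.imwrite('pics/z0.png',np.hstack([A,B])[:,:,::-1])
for n,u,v,z in [('lid',263,192,.1),('L',229,183,.15),('R',300,190,.16),('bottle',140,170,0),('bottletop',124,154,.23),('can',366,144,.12),('bowl',152,247,.03)]: print(n,atz(b,u,v,z).round(3))
print(b['extrinsics'].round(2),a['extrinsics'][:3,3])
"
```

```text
lid [ 0.563 -0.016  0.1  ]
L [0.588 0.073 0.15 ]
R [ 0.545 -0.111  0.16 ]
bottle [0.694 0.347 0.   ]
bottletop [0.674 0.326 0.23 ]
can [ 0.662 -0.318  0.12 ]
bowl [0.453 0.318 0.03 ]
[[-0.11 -0.97  0.2   0.34]
 [-0.99  0.11 -0.02  0.03]
 [ 0.   -0.2  -0.98  1.23]
 [ 0.    0.    0.    1.  ]] [ 1.30691196 -0.72504214  1.0368853 ]
```

View pics/z0.png

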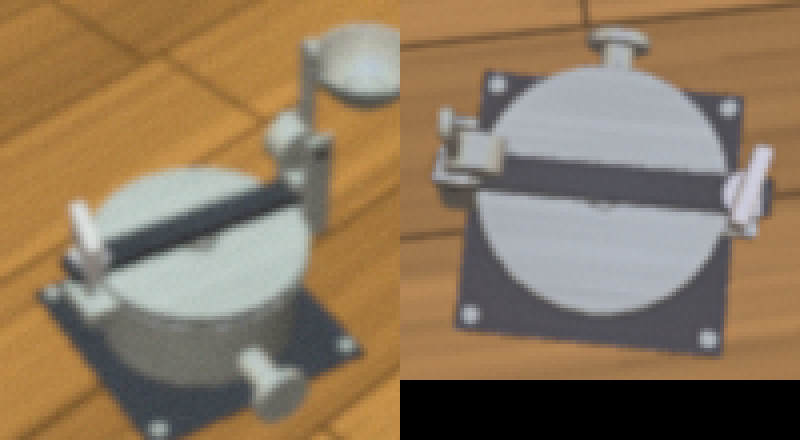

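```bash
python3 -c "
from h import *
a=load('s0');b=load('t0')
g=lambda x,y:((x-400+.5)/4-.5+212,(y+.5)/4-.5+145)
P=[atz(b,*g(*p),.006) for p in [(497,85),(729,107),(708,340),(470,315)]]
print(np.round(P,4),np.mean(P,0))
d=[P[0]-P[1],P[3]-P[2]]; print([np.degrees(np.arctan2(v[1],v[0])) for v in d],[np.linalg.norm(v) for v in d])
c=atz(b,*g(602,190),.097);print('lid',c)
s1=atz(b,*g(505,172),.118);s2=atz(b,*g(725,193),.118);print('strap',s1,s2,np.degrees(np.arctan2(*(s1-s2)[1::-1])))
n1=atz(b,*g(738,225),.157);n2=atz(b,*g(762,150),.157);print('nut',n1,n2,(n1+n2)/2,np.linalg.norm(n1-n2),np.degrees(np.arctan2(*(n2-n1)[1::-1])))
l=atz(b,*g(479,155),.253);print('levertip',l)
h=lambda x,y:((x+.5)/4-.5+200,(y+.5)/4-.5+145)
print('lid scene',atz(a,*h(205,242),.097))
print('lev',atz(a,*h(311,43),.253))
"
```

```text
[[ 0.6713  0.0532  0.006 ]
 [ 0.6341 -0.1198  0.006 ]
 [ 0.4605 -0.0811  0.006 ]
 [ 0.4989  0.0913  0.006 ]] [ 0.56621233 -0.01410654  0.006     ]
[np.float64(77.87677131855304), np.float64(77.42540398047764)] [np.float64(0.1769287468511002), np.float64(0.17665572223103052)]
lid [ 0.56353837 -0.01341857  0.097     ]
strap [0.57942284 0.05168481 0.118     ] [ 0.54778558 -0.09575179  0.118     ] 77.88900668512994
nut [ 0.51837726 -0.09715342  0.157     ] [ 0.56649557 -0.11963793  0.157     ] [ 0.54243641 -0.10839567  0.157     ] 0.053112373860850576 -25.045539281154255
levertip [0.56270557 0.06307271 0.253     ]
lid scene [ 0.56984004 -0.01248393  0.097     ]
lev [0.58661737 0.08123229 0.253     ]
```

Both views agree on the pot: its axis is at about (0.565, -0.014), and its y axis points at 77.8°. That puts the nut at about (0.543, -0.109), and the 53 mm bar I measured fits the stated 56 mm. The bar lies at about -25°, so the nut is at about 0.2 rad. The lever pivot is at about (0.586, 0.082). Gripping at a tool-y heading of 65° leaves the whole clockwise range of joint 6.

```bash
cat >> h.py <<'E'
C=np.array([.5648,-.0137]); Y=np.array([np.cos(np.radians(77.8)),np.sin(np.radians(77.8))])
NUT=C-.098*Y; PIV=C+.098*Y
from scipy.spatial.transform import Rotation as Ro
def go(x,y,z,ang,cap_=True):
    "print shift/turn from the present tool pose to TCP x,y,z with tool y heading ang (deg), pointing down"
    s=env.state(); R=s['tcp_rot']; t=np.radians(ang); yv=np.array([np.cos(t),np.sin(t),0]); zv=np.array([0,0,-1.]); G=np.c_[np.cross(yv,zv),yv,zv]
    print('shift',(R.T@(np.array([x,y,z])-s['ee_pos'])).round(4),'turn/0.5',(Ro.from_matrix(R.T@G).as_rotvec()/.5).round(3),'| pos',s['ee_pos'].round(4),'yh',np.degrees(np.arctan2(R[1,1],R[0,1])).round(1),'q6',s['q'][5].round(1),'F',s['wrist_force'].round(2),'T',s['ft_torque'].round(2),'t',round(s['time'],2),'w',round(s['gripper_width'],4),'gf',round(s['grip_force'],1))
def lev(th,r=.075,gap=0,sx=.011):
    "TCP for finger corner on the lever's outer face at angle th"
    u=r*np.sin(th)-(.004+gap)*np.cos(th); z=.159+r*np.cos(th)+(.004+gap)*np.sin(th)
    return [*(PIV-Y*(u-sx)),z]
E
python3 -m pendant '[[[0.2,-0.2,0,0,0,-0.98,85],[0.2,-0.2,0,0,0,-0.98,85],[0.2,-0.2,0,0,0,-0.98,85],[0.2,-0.2,0,0,0,-0.98,85],[0.2,-0.2,0,0,0,-0.98,85],[0.2,-0.2,0,0,0,-0.98,85],[0.2,-0.2,0,0,0,-0.98,85],[0.2,-0.2,0,0,0,-0.98,85],[0.2,-0.2,0,0,0,-0.98,85],[0.2,-0.2,0,0,0,-0.98,85]]]'
python3 -c "
from h import *
print(NUT,PIV);go(*NUT,.23,65)"
```

```text
time: 0.93
ee_pos: [0.2923, -0.3385, 0.2312]
tcp_rot: [[0.739, 0.674, -0.0], [0.674, -0.739, -0.0], [-0.0, -0.0, -1.0]]
wrist_force: [0.4, -1.2, -0.6]
gripper_width: 0.0852
grip_force: 0.0
[ 0.54409017 -0.10948676] [0.58550983 0.08208676]
shift [0.3404 0.0006 0.001 ] turn/0.5 [-1.000e-03  1.000e-03 -3.931e+00] | pos [ 0.2923 -0.3385  0.2312] yh -47.6 q6 -8.1 F [ 0.45 -1.19 -0.6 ] T [-0.05  0.05  0.04] t 0.93 w 0.0852 gf 0.0
```

```bash
python3 -m pendant '[[[0.3404,0,0,0,0,-0.98,85],[0.3404,0,0,0,0,-0.98,85],[0.3404,0,0,0,0,-0.98,85],[0.3404,0,0,0,0,-0.98,85],[0.3404,0,0,0,0,-0.98,85],[0.3404,0,0,0,0,-0.98,85],[0.3404,0,0,0,0,-0.98,85],[0.3404,0,0,0,0,-0.98,85],[0.3404,0,0,0,0,-0.98,85],[0.3404,0,0,0,0,-0.98,85]]]' >/dev/null
for i in 1 2; do :; done
python3 -m pendant '[[[0,0,0,0,0,-0.98,85],[0,0,0,0,0,-0.98,85],[0,0,0,0,0,-0.98,85],[0,0,0,0,0,-0.98,85],[0,0,0,0,0,-0.98,85],[0,0,0,0,0,-0.98,85],[0,0,0,0,0,-0.98,85],[0,0,0,0,0,-0.98,85],[0,0,0,0,0,-0.98,85],[0,0,0,0,0,-0.98,85]]]' >/dev/null
python3 -m pendant '[[[0,0,0,0,0,-0.98,85],[0,0,0,0,0,-0.98,85],[0,0,0,0,0,-0.98,85],[0,0,0,0,0,-0.98,85],[0,0,0,0,0,-0.98,85],[0,0,0,0,0,-0.98,85],[0,0,0,0,0,-0.98,85],[0,0,0,0,0,-0.98,85],[0,0,0,0,0,-0.98,85],[0,0,0,0,0,-0.98,85]]]'
python3 -c "
from h import *
go(*NUT,.13,65)
c=cap('wrist','w0')
for z in (.157,):
  for s in (-1,1): 
    d=np.array([np.cos(np.radians(-25)),np.sin(np.radians(-25))])*.028*s; print(proj(c,[*(NUT+d),z]))
"
```

```text
time: 3.43
ee_pos: [0.544, -0.1092, 0.2313]
tcp_rot: [[-0.595, 0.804, -0.0], [0.804, 0.595, 0.0], [0.0, -0.0, -1.0]]
wrist_force: [0.0, 0.4, -0.2]
gripper_width: 0.0847
grip_force: 0.0
shift [-3.000e-04 -1.000e-04  1.013e-01] turn/0.5 [ 0.    -0.    -0.995] | pos [ 0.544  -0.1092  0.2313] yh 36.5 q6 -53.1 F [ 0.03  0.43 -0.19] T [-0.02 -0.04 -0.02] t 3.43 w 0.0847 gf 0.0
[236.65625097 169.06075015]
[273.68123728 233.11989023]
```

View pics/w0.png

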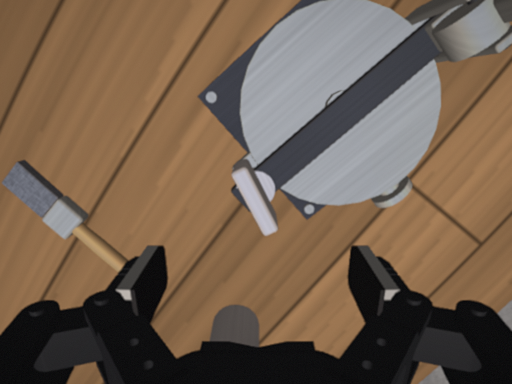

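The wrist view shows the nut bar from (239,167) to (270,234), and its centre is where I predicted. It's about 5° further clockwise, at roughly -30°, so I'll set tool y to 60°, descend and grip.

```bash
python3 -m pendant '[[[0,0,0.02,0,0,-0.3,85],[0,0,0.05,0,0,-0.6,85],[0,0,0.07,0,0,-0.82,85],[0,0,0.085,0,0,-0.82,85],[0,0,0.1,0,0,-0.82,85],[0,0,0.1,0,0,-0.82,30],[0,0,0.1,0,0,-0.82,0],[0,0,0.1,0,0,-0.82,0],[0,0,0.1,0,0,-0.82,0],[0,0,0.1,0,0,-0.82,0]]]' >/dev/null
python3 -c "
from h import *
go(*NUT,.13,60)"
python3 -m pendant '[[[0,0,0,0,0,0,0],[0,0,0,0,0,0,0],[0,0,0,0,0,0.1,0],[0,0,0,0,0,0.2,0],[0,0,0,0,0,0.35,0],[0,0,0,0,0,0.5,0],[0,0,0,0,0,0.65,0],[0,0,0,0,0,0.8,0],[0,0,0,0,0,0.9,0],[0,0,0,0,0,1,0]]]'
python3 -c "
from h import *
go(*NUT,.13,60)"
```

```text
shift [ 0.0007 -0.0004  0.0028] turn/0.5 [0.001 0.005 0.001] | pos [ 0.5449 -0.1095  0.1328] yh 60.0 q6 -76.7 F [-0.2   0.47 -0.46] T [0.   0.05 0.04] t 4.32 w 0.025 gf 0.0
time: 5.15
ee_pos: [0.5438, -0.1113, 0.1329]
tcp_rot: [[-0.519, 0.855, -0.0], [0.855, 0.519, -0.004], [-0.003, -0.002, -1.0]]
wrist_force: [-7.2, -7.5, 6.5]
gripper_width: 0.012
grip_force: 60.7
shift [0.0014 0.0012 0.0029] turn/0.5 [-0.005  0.005 -1.004] | pos [ 0.5438 -0.1113  0.1329] yh 31.2 q6 -47.9 F [-7.19 -7.49  6.54] T [-1.24  1.16  0.51] t 5.15 w 0.012 gf 60.7
```

```bash
python3 -m pendant '[[[0,0,0,0,0,0.1,0],[0,0,0,0,0,0.2,0],[0,0,0,0,0,0.3,0],[0,0,0,0,0,0.4,0],[0,0,0,0,0,0.5,0],[0,0,0,0,0,0.6,0],[0,0,0,0,0,0.7,0],[0,0,0,0,0,0.8,0],[0,0,0,0,0,0.9,0],[0,0,0,0,0,1,0]]]' >/dev/null
python3 -m pendant '[[[0,0,0,0,0,0.1,0],[0,0,0,0,0,0.2,0],[0,0,0,0,0,0.3,0],[0,0,0,0,0,0.4,0],[0,0,0,0,0,0.5,0],[0,0,0,0,0,0.5,20],[0,0,0,0,0,0.5,85],[0,0,0,0,0,0.5,85],[0,0,0,0,0,0.5,85],[0,0,0,0,0,0.5,85]]]' >/dev/null
python3 -c "
from h import *
go(*NUT,.25,-12.2)"
python3 -m pendant '[[[0,0,-0.02,0,0,0,85],[0,0,-0.06,0,0,0,85],[0,0,-0.1,0,0,0,60],[0,0,-0.14,0,0,0,30],[0,0,-0.15,0,0,0,0],[0,0,-0.15,0,0,0,0],[0,0,-0.15,0,0,0,0],[0,0,-0.15,0,0,0,0],[0,0,-0.15,0,0,0,0],[0,0,-0.15,0,0,0,0]]]'
python3 -c "
from h import *
a=lev(0,gap=.04);go(*a,-12.2)
for th in (0,.3,.5,.6,.7,.8,.9,1,1.2,1.4,1.55): print(th,np.round(lev(th),4))
"
```

```text
shift [-4.000e-04  1.000e-04 -1.187e-01] turn/0.5 [ 0.    -0.     0.023] | pos [ 0.5441 -0.109   0.1313] yh -11.5 q6 -5.1 F [ 0.72 -0.26 -0.39] T [-0.01  0.07 -0.02] t 6.82 w 0.0679 gf 0.0
time: 7.65
ee_pos: [0.5432, -0.109, 0.2793]
tcp_rot: [[0.201, 0.98, -0.003], [0.98, -0.201, 0.001], [0.0, -0.003, -1.0]]
wrist_force: [0.4, 0.4, 0.3]
gripper_width: -0.0001
grip_force: 0.0
shift [0.2506 0.0039 0.0454] turn/0.5 [-0.006 -0.001  0.022] | pos [ 0.5432 -0.109   0.2793] yh -11.6 q6 -5.1 F [0.36 0.45 0.3 ] T [-0.1   0.07 -0.  ] t 7.65 w -0.0001 gf 0.0
0 [0.5887 0.0967 0.234 ]
0.3 [0.584  0.0749 0.2318]
0.5 [0.581  0.0611 0.2267]
0.6 [0.5796 0.0547 0.2232]
0.7 [0.5783 0.0486 0.2189]
0.8 [0.5771 0.043  0.2141]
0.9 [0.5759 0.0378 0.2088]
1 [0.575  0.0333 0.2029]
1.2 [0.5734 0.0259 0.1899]
1.4 [0.5724 0.0213 0.1757]
1.55 [0.572  0.0196 0.1646]
```

```bash
python3 -m pendant '[[[0.04,0,0,0,0,0,0],[0.08,0,0,0,0,0.02,0],[0.12,0.004,0,0,0,0.02,0],[0.16,0.004,0,0,0,0.02,0],[0.2,0.004,0,0,0,0.02,0],[0.24,0.004,0,0,0,0.02,0],[0.25,0.004,0,0,0,0.02,0],[0.25,0.004,0.02,0,0,0.02,0],[0.25,0.004,0.045,0,0,0.02,0],[0.25,0.004,0.045,0,0,0.02,0]]]' >/dev/null
python3 -c "
from h import *
for th in (.1,.3,.4,.5): a=lev(th);go(*a,-12.2)
"
```

```text
shift [-0.0461  0.0016 -0.0043] turn/0.5 [-0.018  0.007  0.004] | pos [0.5951 0.1349 0.2296] yh -12.1 q6 20.0 F [-0.98 -0.58 -2.  ] T [-0.02  0.07 -0.  ] t 8.48 w -0.0 gf 0.0
shift [-0.061   0.0016 -0.0021] turn/0.5 [-0.018  0.007  0.004] | pos [0.5951 0.1349 0.2296] yh -12.1 q6 20.0 F [-0.98 -0.58 -2.  ] T [-0.02  0.07 -0.  ] t 8.48 w -0.0 gf 0.0
shift [-0.0681  0.0016  0.0001] turn/0.5 [-0.018  0.007  0.004] | pos [0.5951 0.1349 0.2296] yh -12.1 q6 20.0 F [-0.98 -0.58 -2.  ] T [-0.02  0.07 -0.  ] t 8.48 w -0.0 gf 0.0
shift [-0.0751  0.0017  0.0031] turn/0.5 [-0.018  0.007  0.004] | pos [0.5951 0.1349 0.2296] yh -12.1 q6 20.0 F [-0.98 -0.58 -2.  ] T [-0.02  0.07 -0.  ] t 8.48 w -0.0 gf 0.0
```

```bash
python3 -m pendant '[[[-0.02,0.001,-0.003,0,0,0,0],[-0.04,0.001,-0.004,0,0,0,0],[-0.046,0.001,-0.004,0,0,0,0],[-0.052,0.001,-0.004,0,0,0,0],[-0.058,0.001,-0.003,0,0,0,0],[-0.064,0.001,-0.002,0,0,0,0],[-0.068,0.001,0,0,0,0,0],[-0.068,0.001,0,0,0,0,0],[-0.068,0.001,0,0,0,0,0],[-0.068,0.001,0,0,0,0,0]]]' >/dev/null
cat >> h.py <<'E'
def feel():
    s=env.state(); p=s['ee_pos']; u=(PIV-p[:2])@Y+.011; z=p[2]-.159; r=np.hypot(u,z); th=np.arctan2(u,z)+np.arcsin(.004/r)
    F=s['wrist_force']; f=F[:2]@Y*np.cos(th)+F[2]*np.sin(th)
    print('th %.3f r %.3f Ftan %.2f'%(th,np.sqrt(r*r-1.6e-5),f),'t',round(s['time'],2),'F',F.round(2)); return th
def nxt(*ths):
    s=env.state(); feel()
    for th in ths: print(th,(s['tcp_rot'].T@(np.array(lev(th))-s['ee_pos'])).round(4))
E
python3 -c "
from h import *
nxt(.5,.55,.6,.7)
"
```

```text
th 0.357 r 0.081 Ftan -0.25 t 9.32 F [ 1.26 -0.5  -0.12]
0.5 [-0.008  -0.0021  0.0094]
0.55 [-0.0113 -0.0021  0.0111]
0.6 [-0.0146 -0.0021  0.013 ]
0.7 [-0.0208 -0.0021  0.0172]
```

```bash
python3 -m pendant '[[[-0.002,0,0.002,0,0,0,0],[-0.004,-0.001,0.004,0,0,0,0],[-0.006,-0.002,0.006,0,0,0,0],[-0.008,-0.002,0.008,0,0,0,0],[-0.01,-0.002,0.01,0,0,0,0],[-0.0113,-0.002,0.0111,0,0,0,0],[-0.0113,-0.002,0.0111,0,0,0,0],[-0.0113,-0.002,0.0111,0,0,0,0],[-0.0113,-0.002,0.0111,0,0,0,0],[-0.0113,-0.002,0.0111,0,0,0,0]]]' >/dev/null
python3 -c "
from h import *
nxt(.65,.7,.75,.8,.85)
"
```

```text
th 0.550 r 0.075 Ftan -0.11 t 10.15 F [-0.04 -0.27  0.24]
0.65 [-0.0063 -0.0003  0.0042]
0.7 [-0.0093 -0.0003  0.0064]
0.75 [-0.0123 -0.0003  0.0087]
0.8 [-0.0151 -0.0003  0.0112]
0.85 [-0.0178 -0.0003  0.0138]
```

```bash
python3 -m pendant '[[[-0.002,0,0.001,0,0,0,0],[-0.004,0,0.0025,0,0,0,0],[-0.0063,0,0.0042,0,0,0,0],[-0.008,0,0.0055,0,0,0,0],[-0.0093,0,0.0064,0,0,0,0],[-0.011,0,0.0077,0,0,0,0],[-0.0123,0,0.0087,0,0,0,0],[-0.0123,0,0.0087,0,0,0,0],[-0.0123,0,0.0087,0,0,0,0],[-0.0123,0,0.0087,0,0,0,0]]]' >/dev/null
python3 -c "
from h import *
nxt(.85,.9,.95,1.0)
c=cap('scene','s1');cv2.imwrite('pics/s1z.png',cv2.resize(c['color'][125:245,190:310],None,fx=5,fy=5,interpolation=3)[:,:,::-1])
"
```

```text
th 0.752 r 0.075 Ftan 0.49 t 10.98 F [-0.09  0.41  0.3 ]
0.85 [-0.0054 -0.0002  0.005 ]
0.9 [-0.008  -0.0002  0.0077]
0.95 [-0.0104 -0.0002  0.0106]
1.0 [-0.0126 -0.0002  0.0136]
```

View pics/s1z.png

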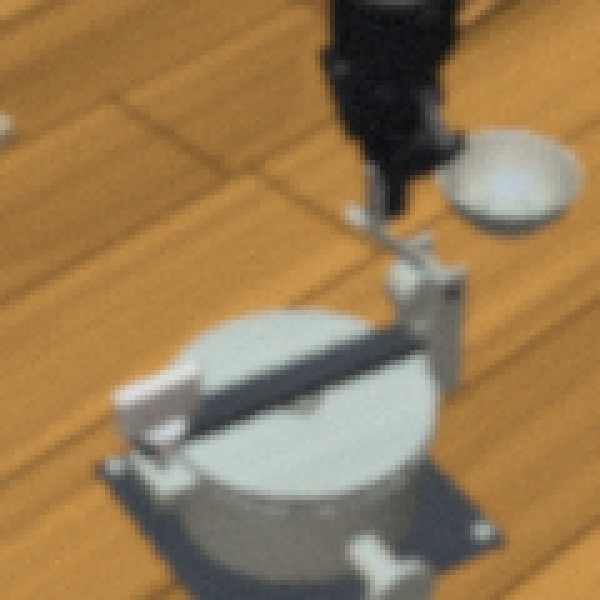

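The lever, seen at about (355,215)-(425,250), is being pushed by the fingertips and no bite is felt up to 0.75 rad. The nut bar at (155,390) has turned. I'll keep swinging.

```bash
python3 -m pendant '[[[-0.002,0,0.0017,0,0,0,0],[-0.0037,0,0.0034,0,0,0,0],[-0.0054,0,0.005,0,0,0,0],[-0.0067,0,0.0064,0,0,0,0],[-0.008,0,0.0077,0,0,0,0],[-0.0092,0,0.0092,0,0,0,0],[-0.0104,0,0.0106,0,0,0,0],[-0.0104,0,0.0106,0,0,0,0],[-0.0104,0,0.0106,0,0,0,0],[-0.0104,0,0.0106,0,0,0,0]]]' >/dev/null
python3 -c "
from h import *
nxt(1.05,1.1,1.15,1.2,1.25)
"
```

```text
th 0.950 r 0.075 Ftan -0.11 t 11.87 F [ 0.28  0.16 -0.29]
1.05 [-0.0044 -0.0002  0.0061]
1.1 [-0.0063 -0.0002  0.0093]
1.15 [-0.0081 -0.0002  0.0126]
1.2 [-0.0098 -0.0002  0.016 ]
1.25 [-0.0112 -0.0002  0.0194]
```

No bite up to 0.95 rad, so the gap is over 10.6 mm. Another 1.0 rad of nut is safe, so I'm going back to the nut.

```bash
python3 -c "
from h import *
go(*NUT,.25,-11.5)"
python3 -m pendant '[[[-0.02,0,-0.02,0,0,0,0],[-0.05,0,-0.045,0,0,0,20],[-0.08,0,-0.045,0,0,0,60],[-0.12,0,-0.045,0,0,0,85],[-0.142,0.001,-0.045,0,0,0,85],[-0.142,0.001,-0.045,0,0,0,85],[-0.142,0.001,-0.045,0,0,0,85],[-0.142,0.001,-0.045,0,0,0,85],[-0.142,0.001,-0.045,0,0,0,85],[-0.142,0.001,-0.045,0,0,0,85]]]' >/dev/null
python3 -c "
from h import *
go(*NUT,.131,-11.5)"
```

```text
shift [-0.1483 -0.0003 -0.0441] turn/0.5 [-0.    -0.    -0.023] | pos [0.5756 0.0354 0.2059] yh -12.1 q6 10.6 F [ 0.28  0.16 -0.29] T [ 0.02  0.08 -0.02] t 11.87 w -0.0 gf 0.1
shift [-0.0075 -0.0013  0.1198] turn/0.5 [-0.    -0.001 -0.019] | pos [ 0.547  -0.1024  0.2508] yh -12.1 q6 -3.8 F [-0.83 -0.25  0.28] T [ 0.01 -0.03  0.05] t 12.7 w 0.0849 gf 0.0
```

```bash
python3 -m pendant '[[[-0.0075,-0.001,0.03,0,0,-0.02,85],[-0.0075,-0.001,0.06,0,0,-0.02,85],[-0.0075,-0.001,0.09,0,0,-0.02,85],[-0.0075,-0.001,0.12,0,0,-0.02,85],[-0.0075,-0.001,0.12,0,0,-0.02,85],[-0.0075,-0.001,0.12,0,0,-0.02,30],[-0.0075,-0.001,0.12,0,0,-0.02,0],[-0.0075,-0.001,0.12,0,0,-0.02,0],[-0.0075,-0.001,0.12,0,0,-0.02,0],[-0.0075,-0.001,0.12,0,0,-0.02,0]]]' >/dev/null
python3 -m pendant '[[[0,0,0,0,0,0,0],[0,0,0,0,0,0,0],[0,0,0,0,0,0.15,0],[0,0,0,0,0,0.25,0],[0,0,0,0,0,0.4,0],[0,0,0,0,0,0.5,0],[0,0,0,0,0,0.65,0],[0,0,0,0,0,0.75,0],[0,0,0,0,0,0.9,0],[0,0,0,0,0,1,0]]]'
python3 -m pendant '[[[0,0,0,0,0,0.15,0],[0,0,0,0,0,0.3,0],[0,0,0,0,0,0.45,0],[0,0,0,0,0,0.6,0],[0,0,0,0,0,0.75,0],[0,0,0,0,0,0.9,0],[0,0,0,0,0,1,0],[0,0,0,0,0,1,0],[0,0,0,0,0,1,30],[0,0,0,0,0,1,85]]]'
python3 -c "
from h import *
go(*NUT,.25,-69.3)"
```

```text
time: 14.37
ee_pos: [0.5441, -0.1109, 0.1325]
tcp_rot: [[0.648, 0.761, 0.0], [0.761, -0.648, -0.001], [-0.0, 0.0, -1.0]]
wrist_force: [-6.6, 0.6, 9.7]
gripper_width: 0.0119
grip_force: 60.3
time: 15.2
ee_pos: [0.5445, -0.1109, 0.1314]
tcp_rot: [[0.933, 0.361, 0.001], [0.361, -0.933, -0.0], [0.001, 0.001, -1.0]]
wrist_force: [0.0, 0.1, 0.5]
gripper_width: 0.0348
grip_force: 0.0
shift [ 0.0002 -0.0014 -0.1186] turn/0.5 [ 0.001 -0.002  0.015] | pos [ 0.5445 -0.1109  0.1314] yh -68.9 q6 52.1 F [0.03 0.14 0.47] T [ 0.03  0.02 -0.01] t 15.2 w 0.0348 gf 0.0
```

```bash
python3 -m pendant '[[[0,0,0,0,0,0,85],[0,0,0,0,0,0,85],[0,0,-0.03,0,0,0,85],[0,0,-0.07,0,0,0,60],[0,0,-0.11,0,0,-0.2,30],[0,0,-0.15,0,0,-0.4,0],[0,0,-0.15,0,0,-0.6,0],[0,0,-0.15,0,0,-0.8,0],[0,0,-0.15,0,0,-0.99,0],[0,0,-0.15,0,0,-0.99,0]]]' >/dev/null
python3 -c "
from h import *
a=lev(0,gap=.04);go(a[0],a[1],.28,-12.2)"
```

```text
shift [ 0.2224 -0.119   0.0011] turn/0.5 [ 0.001 -0.    -0.979] | pos [ 0.5443 -0.1108  0.2811] yh -40.2 q6 23.5 F [ 0.94 -0.1   0.41] T [-0.09  0.01 -0.  ] t 16.03 w 0.0 gf 0.0
```

```bash
python3 -m pendant '[[[0.036,-0.019,0,0,0,-0.2,0],[0.072,-0.038,0,0,0,-0.4,0],[0.108,-0.057,0,0,0,-0.6,0],[0.144,-0.076,0,0,0,-0.8,0],[0.18,-0.095,0,0,0,-0.98,0],[0.2224,-0.119,0,0,0,-0.98,0],[0.2224,-0.119,0,0,0,-0.98,0],[0.2224,-0.119,0.02,0,0,-0.98,0],[0.2224,-0.119,0.047,0,0,-0.98,0],[0.2224,-0.119,0.047,0,0,-0.98,0]]]' >/dev/null
python3 -c "
from h import *
nxt(0,.1,.2,.3,.4,.5)"
```

```text
th -0.516 r 0.081 Ftan 0.24 t 16.87 F [-1.79 -0.52 -2.05]
0 [-0.0395  0.0019 -0.0064]
0.1 [-0.047   0.0019 -0.0064]
0.2 [-0.0544  0.002  -0.0056]
0.3 [-0.0618  0.002  -0.0041]
0.4 [-0.069   0.0021 -0.0019]
0.5 [-0.0759  0.0022  0.001 ]
```

```bash
python3 -m pendant '[[[-0.02,0,0,0,0,0,0],[-0.0395,0.001,0,0,0,0,0],[-0.047,0.001,0,0,0,0,0],[-0.0544,0.001,0.001,0,0,0,0],[-0.0618,0.001,0.002,0,0,0,0],[-0.069,0.001,0.004,0,0,0,0],[-0.0759,0.001,0.007,0,0,0,0],[-0.0759,0.001,0.007,0,0,0,0],[-0.0759,0.001,0.007,0,0,0,0],[-0.0759,0.001,0.007,0,0,0,0]]]' >/dev/null
python3 -c "
from h import *
nxt(.55,.6,.65,.7,.75)"
```

```text
th 0.491 r 0.075 Ftan 0.32 t 17.7 F [ 0.63  0.29 -0.08]
0.55 [-0.0041 -0.0016  0.0017]
0.6 [-0.0074 -0.0016  0.0035]
0.65 [-0.0105 -0.0016  0.0056]
0.7 [-0.0136 -0.0015  0.0078]
0.75 [-0.0165 -0.0015  0.0101]
```

```bash
python3 -m pendant '[[[-0.002,0,0.001,0,0,0,0],[-0.0041,-0.001,0.0017,0,0,0,0],[-0.0058,-0.001,0.0026,0,0,0,0],[-0.0074,-0.001,0.0035,0,0,0,0],[-0.009,-0.001,0.0045,0,0,0,0],[-0.0105,-0.001,0.0056,0,0,0,0],[-0.0105,-0.001,0.0056,0,0,0,0],[-0.0105,-0.001,0.0056,0,0,0,0],[-0.0105,-0.001,0.0056,0,0,0,0],[-0.0105,-0.001,0.0056,0,0,0,0]]]' >/dev/null
python3 -c "
from h import *
nxt(.7,.75,.8,.85)"
```

```text
th 0.650 r 0.075 Ftan -0.22 t 18.53 F [-0.62 -0.2   0.07]
0.7 [-0.0029 -0.0007  0.0023]
0.75 [-0.0059 -0.0007  0.0047]
0.8 [-0.0087 -0.0007  0.0071]
0.85 [-0.0114 -0.0006  0.0098]
```

```bash
python3 -m pendant '[[[-0.0015,0,0.001,0,0,0,0],[-0.0029,0,0.0023,0,0,0,0],[-0.0044,0,0.0035,0,0,0,0],[-0.0059,0,0.0047,0,0,0,0],[-0.0073,0,0.0059,0,0,0,0],[-0.0087,0,0.0071,0,0,0,0],[-0.0087,0,0.0071,0,0,0,0],[-0.0087,0,0.0071,0,0,0,0],[-0.0087,0,0.0071,0,0,0,0],[-0.0087,0,0.0071,0,0,0,0]]]' >/dev/null
python3 -c "
from h import *
nxt(.85,.9,.95,1)"
```

```text
th 0.799 r 0.075 Ftan -0.17 t 19.37 F [-0.07 -0.25  0.02]
0.85 [-0.0027 -0.0007  0.0027]
0.9 [-0.0052 -0.0006  0.0055]
0.95 [-0.0076 -0.0006  0.0084]
1 [-0.0099 -0.0006  0.0113]
```

```bash
python3 -m pendant '[[[-0.0014,0,0.0014,0,0,0,0],[-0.0027,0,0.0027,0,0,0,0],[-0.004,0,0.0041,0,0,0,0],[-0.0052,0,0.0055,0,0,0,0],[-0.0064,0,0.007,0,0,0,0],[-0.0076,0,0.0084,0,0,0,0],[-0.0076,0,0.0084,0,0,0,0],[-0.0076,0,0.0084,0,0,0,0],[-0.0076,0,0.0084,0,0,0,0],[-0.0076,0,0.0084,0,0,0,0]]]' >/dev/null
python3 -c "
from h import *
nxt(1,1.05,1.1,1.15,1.2,1.25)"
```

```text
th 0.951 r 0.075 Ftan -0.51 t 20.2 F [-0.03 -0.29 -0.43]
1 [-0.0023 -0.0006  0.0029]
1.05 [-0.0044 -0.0006  0.006 ]
1.1 [-0.0064 -0.0006  0.0092]
1.15 [-0.0082 -0.0006  0.0125]
1.2 [-0.0098 -0.0006  0.0159]
1.25 [-0.0113 -0.0005  0.0193]
```

```bash
python3 -m pendant '[[[-0.0023,0,0.0029,0,0,0,0],[-0.0044,0,0.006,0,0,0,0],[-0.0064,0,0.0092,0,0,0,0],[-0.0082,0,0.0125,0,0,0,0],[-0.0098,0,0.0159,0,0,0,0],[-0.0113,0,0.0193,0,0,0,0],[-0.0113,0,0.0193,0,0,0,0],[-0.0113,0,0.0193,0,0,0,0],[-0.0113,0,0.0193,0,0,0,0],[-0.0113,0,0.0193,0,0,0,0]]]' >/dev/null
python3 -c "
from h import *
feel();go(*NUT,.25,-69)"
```

```text
th 1.249 r 0.075 Ftan 1.58 t 21.03 F [-0.62 -0.38  1.83]
shift [-0.1371  0.     -0.0635] turn/0.5 [-0.     0.     1.975] | pos [0.5736 0.0244 0.1865] yh -12.4 q6 9.7 F [-0.62 -0.38  1.83] T [-0.14  0.05  0.01] t 21.03 w -0.0002 gf 1.0
```

There's a weak reaction of 1.6 N at 1.25 rad, which suggests a late bite and a gap of about 11-12 mm. Another 0.9 rad of nut should centre it.

```bash
python3 -m pendant '[[[-0.02,0,-0.02,0,0,0,0],[-0.05,0,-0.05,0,0,0.1,20],[-0.08,0,-0.064,0,0,0.3,60],[-0.11,0,-0.064,0,0,0.5,85],[-0.137,0,-0.064,0,0,0.7,85],[-0.137,0,-0.064,0,0,0.9,85],[-0.137,0,-0.064,0,0,0.98,85],[-0.137,0,-0.064,0,0,0.98,85],[-0.137,0,-0.064,0,0,0.98,85],[-0.137,0,-0.064,0,0,0.98,85]]]' >/dev/null
python3 -c "
from h import *
go(*NUT,.131,-69)"
```

```text
shift [-0.0003  0.0003  0.1193] turn/0.5 [-0.001  0.     0.999] | pos [ 0.5441 -0.1091  0.2503] yh -40.4 q6 23.7 F [-0.26 -0.77  0.33] T [-0.02  0.03  0.04] t 21.87 w 0.0848 gf 0.0
```

```bash
python3 -m pendant '[[[0,0,0,0,0,0.25,85],[0,0,0.02,0,0,0.5,85],[0,0,0.05,0,0,0.75,85],[0,0,0.08,0,0,1,85],[0,0,0.11,0,0,1,85],[0,0,0.119,0,0,1,85],[0,0,0.119,0,0,1,30],[0,0,0.119,0,0,1,0],[0,0,0.119,0,0,1,0],[0,0,0.119,0,0,1,0]]]' >/dev/null
python3 -m pendant '[[[0,0,0,0,0,0,0],[0,0,0,0,0,0,0],[0,0,0,0,0,0,0],[0,0,0,0,0,0.15,0],[0,0,0,0,0,0.25,0],[0,0,0,0,0,0.4,0],[0,0,0,0,0,0.55,0],[0,0,0,0,0,0.7,0],[0,0,0,0,0,0.85,0],[0,0,0,0,0,1,0]]]'
python3 -m pendant '[[[0,0,0,0,0,0.15,0],[0,0,0,0,0,0.3,0],[0,0,0,0,0,0.45,0],[0,0,0,0,0,0.6,0],[0,0,0,0,0,0.75,0],[0,0,0,0,0,0.8,0],[0,0,0,0,0,0.8,0],[0,0,0,0,0,0.8,30],[0,0,0,0,0,0.8,85],[0,0,0,0,0,0.8,85]]]'
python3 -c "
from h import *
go(*NUT,.25,-12.2)"
```

```text
time: 23.53
ee_pos: [0.5455, -0.1114, 0.1334]
tcp_rot: [[0.99, -0.139, 0.004], [-0.139, -0.99, -0.003], [0.004, 0.003, -1.0]]
wrist_force: [0.9, -9.0, 4.8]
gripper_width: 0.0119
grip_force: 62.3
time: 24.37
ee_pos: [0.544, -0.1092, 0.1315]
tcp_rot: [[0.86, -0.511, -0.0], [-0.511, -0.86, 0.001], [-0.0, -0.0, -1.0]]
wrist_force: [1.2, -0.0, 0.6]
gripper_width: 0.0475
grip_force: 0.0
shift [ 0.0002  0.0002 -0.1185] turn/0.5 [-1.000e-03 -0.000e+00 -3.788e+00] | pos [ 0.544  -0.1092  0.1315] yh -120.7 q6 104.1 F [ 1.16 -0.05  0.57] T [0.04 0.02 0.09] t 24.37 w 0.0475 gf 0.0
```

```bash
python3 -m pendant '[[[0,0,0,0,0,0,85],[0,0,-0.03,0,0,0,85],[0,0,-0.07,0,0,0,60],[0,0,-0.11,0,0,-0.2,30],[0,0,-0.15,0,0,-0.4,0],[0,0,-0.15,0,0,-0.6,0],[0,0,-0.15,0,0,-0.8,0],[0,0,-0.15,0,0,-1,0],[0,0,-0.15,0,0,-1,0],[0,0,-0.15,0,0,-1,0]]]' >/dev/null
python3 -m pendant '[[[0,0,0,0,0,-0.2,0],[0,0,0,0,0,-0.4,0],[0,0,0,0,0,-0.6,0],[0,0,0,0,0,-0.8,0],[0,0,0,0,0,-1,0],[0,0,0,0,0,-1,0],[0,0,0,0,0,-1,0],[0,0,0,0,0,-1,0],[0,0,0,0,0,-1,0],[0,0,0,0,0,-1,0]]]' >/dev/null
python3 -c "
from h import *
a=lev(0,gap=.04);go(a[0],a[1],.28,-12.2)"
```

```text
shift [ 0.1567 -0.196   0.0014] turn/0.5 [-0.     0.    -1.792] | pos [ 0.5441 -0.1095  0.2814] yh -63.5 q6 46.9 F [-0.59  0.02  0.02] T [0.02 0.02 0.02] t 26.03 w -0.0001 gf 0.0
```

```bash
python3 -m pendant '[[[0.025,-0.031,0,0,0,-0.2,0],[0.05,-0.062,0,0,0,-0.4,0],[0.075,-0.094,0,0,0,-0.6,0],[0.1,-0.125,0,0,0,-0.8,0],[0.125,-0.156,0,0,0,-1,0],[0.157,-0.196,0,0,0,-1,0],[0.157,-0.196,0,0,0,-1,0],[0.157,-0.196,0,0,0,-1,0],[0.157,-0.196,0,0,0,-1,0],[0.157,-0.196,0,0,0,-1,0]]]' >/dev/null
python3 -c "
from h import *
a=lev(0,gap=.02);go(*a,-12.2)"
```

```text
shift [-0.0175  0.0075  0.0474] turn/0.5 [-0.     0.001 -0.791] | pos [0.5968 0.135  0.2814] yh -34.9 q6 42.8 F [ 0.42 -0.24 -0.43] T [0.01 0.   0.01] t 26.87 w 0.0001 gf 0.0
```

```bash
python3 -m pendant '[[[0,0,0,0,0,-0.3,0],[0,0,0.02,0,0,-0.6,0],[0,0,0.0474,0,0,-0.79,0],[-0.0175,0.0075,0.0474,0,0,-0.79,0],[-0.0175,0.0075,0.0474,0,0,-0.79,0],[-0.0175,0.0075,0.0474,0,0,-0.79,0],[-0.0175,0.0075,0.0474,0,0,-0.79,0],[-0.0175,0.0075,0.0474,0,0,-0.79,0],[-0.0175,0.0075,0.0474,0,0,-0.79,0],[-0.0175,0.0075,0.0474,0,0,-0.79,0]]]' >/dev/null
python3 -c "
from h import *
nxt(0,.1,.2,.3,.4,.5)"
```

```text
th -0.274 r 0.080 Ftan 0.94 t 27.7 F [ 0.66  0.79 -0.23]
0 [-0.0214 -0.0002  0.0007]
0.1 [-0.0289 -0.0002  0.0007]
0.2 [-0.0364 -0.0002  0.0014]
0.3 [-0.0438 -0.0002  0.0029]
0.4 [-0.0509 -0.0002  0.0051]
0.5 [-0.0579 -0.0002  0.008 ]
```

```bash
python3 -m pendant '[[[-0.0214,0,0.0007,0,0,0,0],[-0.0289,0,0.0007,0,0,0,0],[-0.0364,0,0.0014,0,0,0,0],[-0.0438,0,0.0029,0,0,0,0],[-0.0475,0,0.004,0,0,0,0],[-0.0509,0,0.0051,0,0,0,0],[-0.0545,0,0.0065,0,0,0,0],[-0.0579,0,0.008,0,0,0,0],[-0.0579,0,0.008,0,0,0,0],[-0.0579,0,0.008,0,0,0,0]]]' >/dev/null
python3 -c "
from h import *
nxt(.55,.6,.65,.7,.75)"
```

```text
th 0.511 r 0.074 Ftan 0.57 t 28.53 F [0.06 0.57 0.14]
0.55 [-0.0029  0.0002  0.0008]
0.6 [-0.0061  0.0002  0.0027]
0.65 [-0.0093  0.0002  0.0047]
0.7 [-0.0124  0.0002  0.0069]
0.75 [-0.0153  0.0002  0.0092]
```

```bash
python3 -m pendant '[[[-0.0015,0,0.0004,0,0,0,0],[-0.0029,0,0.0008,0,0,0,0],[-0.0045,0,0.0017,0,0,0,0],[-0.0061,0,0.0027,0,0,0,0],[-0.0077,0,0.0037,0,0,0,0],[-0.0093,0,0.0047,0,0,0,0],[-0.0093,0,0.0047,0,0,0,0],[-0.0093,0,0.0047,0,0,0,0],[-0.0093,0,0.0047,0,0,0,0],[-0.0093,0,0.0047,0,0,0,0]]]' >/dev/null
python3 -c "
from h import *
nxt(.7,.75,.8)"
```

```text
th 0.646 r 0.075 Ftan 0.46 t 29.37 F [-0.35  0.23  0.56]
0.7 [-0.0032  0.      0.0025]
0.75 [-0.0061  0.      0.0048]
0.8 [-0.009   0.      0.0073]
```

```bash
python3 -m pendant '[[[-0.0016,0,0.0012,0,0,0,0],[-0.0032,0,0.0025,0,0,0,0],[-0.0046,0,0.0036,0,0,0,0],[-0.0061,0,0.0048,0,0,0,0],[-0.0061,0,0.0048,0,0,0,0],[-0.0061,0,0.0048,0,0,0,0],[-0.0061,0,0.0048,0,0,0,0],[-0.0061,0,0.0048,0,0,0,0],[-0.0061,0,0.0048,0,0,0,0],[-0.0061,0,0.0048,0,0,0,0]]]' >/dev/null
python3 -c "
from h import *
nxt(.8,.85,.9)"
```

```text
th 0.749 r 0.075 Ftan 0.66 t 30.2 F [-0.38 -0.28  1.34]
0.8 [-0.0029 -0.      0.0025]
0.85 [-0.0055 -0.      0.0051]
0.9 [-0.0081 -0.      0.0079]
```

```bash
python3 -m pendant '[[[-0.0015,0,0.0012,0,0,0,0],[-0.0029,0,0.0025,0,0,0,0],[-0.0042,0,0.0038,0,0,0,0],[-0.0055,0,0.0051,0,0,0,0],[-0.0055,0,0.0051,0,0,0,0],[-0.0055,0,0.0051,0,0,0,0],[-0.0055,0,0.0051,0,0,0,0],[-0.0055,0,0.0051,0,0,0,0],[-0.0055,0,0.0051,0,0,0,0],[-0.0055,0,0.0051,0,0,0,0]]]' >/dev/null
python3 -c "
from h import *
nxt(.9,.95,1)"
```

```text
th 0.848 r 0.075 Ftan 4.17 t 31.03 F [-0.8   0.65  5.14]
0.9 [-0.0026 -0.0001  0.0029]
0.95 [-0.005  -0.0001  0.0058]
1 [-0.0073 -0.0001  0.0088]
```

The bite shows clearly: 0.7 N at 0.75 rad rises to 4.2 N at 0.85, so the cam meets the shoe at about 0.75, inside the window. Now I'll press it closed.

```bash
python3 -m pendant '[[[-0.0013,0,0.0015,0,0,0,0],[-0.0026,0,0.0029,0,0,0,0],[-0.0038,0,0.0044,0,0,0,0],[-0.005,0,0.0058,0,0,0,0],[-0.0062,0,0.0073,0,0,0,0],[-0.0073,0,0.0088,0,0,0,0],[-0.0073,0,0.0088,0,0,0,0],[-0.0073,0,0.0088,0,0,0,0],[-0.0073,0,0.0088,0,0,0,0],[-0.0073,0,0.0088,0,0,0,0]]]' >/dev/null
python3 -c "
from h import *
nxt(1.05,1.1,1.15,1.2,1.25)"
```

```text
th 0.994 r 0.075 Ftan 7.50 t 31.87 F [-2.25  0.91  8.68]
1.05 [-0.0021 -0.0003  0.0037]
1.1 [-0.0041 -0.0003  0.0069]
1.15 [-0.0059 -0.0003  0.0102]
1.2 [-0.0075 -0.0003  0.0136]
1.25 [-0.009  -0.0003  0.017 ]
```

```bash
python3 -m pendant '[[[-0.001,0,0.0018,0,0,0,0],[-0.0021,0,0.0037,0,0,0,0],[-0.0041,0,0.0069,0,0,0,0],[-0.005,0,0.0085,0,0,0,0],[-0.0059,0,0.0102,0,0,0,0],[-0.0075,0,0.0136,0,0,0,0],[-0.009,0,0.017,0,0,0,0],[-0.009,0,0.017,0,0,0,0],[-0.009,0,0.017,0,0,0,0],[-0.009,0,0.017,0,0,0,0]]]' >/dev/null
python3 -c "
from h import *
nxt(1.3,1.35,1.4,1.45,1.5,1.53,1.55)"
```

```text
th 1.257 r 0.075 Ftan 5.16 t 32.7 F [-0.46 -1.62  5.97]
1.3 [-0.0006 -0.0004  0.0032]
1.35 [-0.0017 -0.0004  0.0068]
1.4 [-0.0026 -0.0004  0.0104]
1.45 [-0.0034 -0.0004  0.0141]
1.5 [-0.0039 -0.0004  0.0178]
1.53 [-0.0042 -0.0004  0.0201]
1.55 [-0.0043 -0.0004  0.0216]
```

```bash
python3 -m pendant '[[[-0.0006,0,0.0032,0,0,0,0],[-0.0017,0,0.0068,0,0,0,0],[-0.0026,0,0.0104,0,0,0,0],[-0.003,0,0.0123,0,0,0,0],[-0.0034,0,0.0141,0,0,0,0],[-0.0039,0,0.0165,0,0,0,0],[-0.0039,0,0.0178,0,0,0,0],[-0.0039,0,0.0178,0,0,0,0],[-0.0039,0,0.0178,0,0,0,0],[-0.0039,0,0.0178,0,0,0,0]]]' >/dev/null
python3 -c "
from h import *
nxt(1.5,1.53,1.55,1.57)"
```

```text
th 1.507 r 0.074 Ftan 0.33 t 33.53 F [-1.02  0.93  0.29]
1.5 [-0.0007  0.0002 -0.0006]
1.53 [-0.001   0.0002  0.0017]
1.55 [-0.0011  0.0002  0.0032]
1.57 [-0.0012  0.0002  0.0047]
```

```bash
python3 -m pendant '[[[0,0,0.0005,0,0,0,0],[0,0,0.001,0,0,0,0],[0,0,0.0015,0,0,0,0],[0,0,0.002,0,0,0,0],[0,0,0.0025,0,0,0,0],[0,0,0.003,0,0,0,0],[0,0,0.0034,0,0,0,0],[0,0,0.0034,0,0,0,0],[0,0,0.0034,0,0,0,0],[0,0,0.0034,0,0,0,0]]]' >/dev/null
python3 -c "
from h import *
feel()"
python3 -m pendant '[[[0,0,-0.01,0,0,0,0],[0,0,-0.04,0,0,0,0],[0,0,-0.08,0,0,0,0],[0,0,-0.11,0,0,0,0],[0,0,-0.11,0,0,0,0],[0,0,-0.11,0,0,0,0],[0,0,-0.11,0,0,0,0],[0,0,-0.11,0,0,0,0],[0,0,-0.11,0,0,0,0],[0,0,-0.11,0,0,0,0]]]'
python3 -c "
from h import *
c=cap('scene','s2');cv2.imwrite('pics/s2z.png',cv2.resize(c['color'][125:245,190:310],None,fx=5,fy=5,interpolation=3)[:,:,::-1])"
```

```text
th 1.541 r 0.074 Ftan 6.10 t 34.37 F [-2.8  -0.55  6.13]
time: 35.2
ee_pos: [0.5715, 0.0207, 0.273]
tcp_rot: [[0.21, 0.978, -0.003], [0.978, -0.21, 0.0], [-0.0, -0.003, -1.0]]
wrist_force: [0.7, -0.5, -0.1]
gripper_width: -0.0002
grip_force: 0.0
```

View pics/s2z.png

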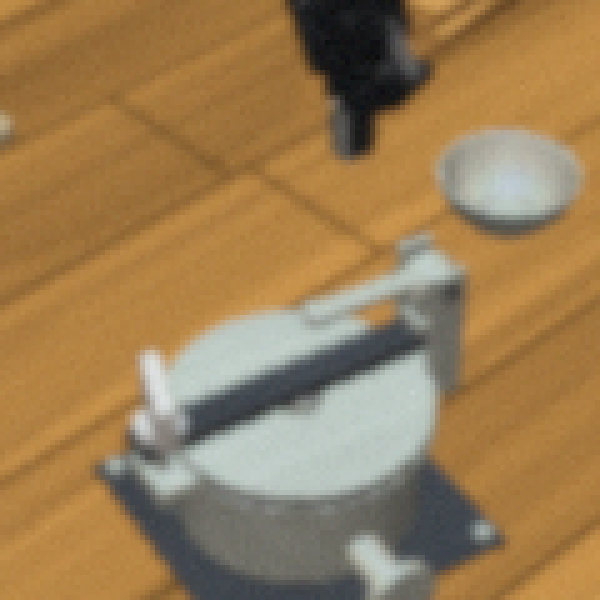

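The lever lies level from (315,312) to (420,265), with the tool clear above it at (350,130). It has stayed closed by itself.

```bash
python3 -c "
from station import workorder
print(workorder.close_job())"
```

```text
the job is handed in; nothing more can be done
None
```

I turned the adjuster nut about 3.1 rad clockwise until the cam bit at about 0.75 rad, then pressed the lever down; it stayed closed with the arm clear, nothing else was touched, and I handed the job in at about 35 s, but no verdict came back and I could not measure the cam force directly.

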